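# Seat the grinding points and shut their case

## Task

Some of the grinding points in the open case on the bench are standing proud: with the lid still open, press every proud one straight down, firmly but without hammering the brittle stones, until all five are fully home. Then swing the lid shut without slamming it and press down firmly on it for a moment to make sure it is fully closed, then let go. Leave the other things on the bench where they lie.

Things in the scene. Friction and masses are not known exactly. Their poses are not given: they have to be found in the camera images.
- case: dark steel case, fixed, 140 (its x) by 260 (its y) by 60 mm high, walls 5 mm, origin under its centre on the bench. Its -x side, the front, looks roughly to the robot's right; the lid is hinged on top of its +x wall. On a grey deck inside, 30 mm above the bench, five grinding points stand in a row on its y axis, at y = -92, -46, 0, 46, 92 mm; which stands where varies
- lid_hinge (a point): middle of the lid's hinge axis: in the case frame x +70 mm, y 0, 60 mm above the bench
- lid_front (a point): middle of the lid's front edge on its outer face: 140 mm from the hinge axis, 8 mm above the inner face (68 mm above the bench when shut). The lid is a flat steel plate 140 x 260 x 8 mm, 0.3 kg, its inner face in the plane of the hinge axis; a tab 13 mm long, 60 mm wide and 6 mm thick stands out from the middle of its front edge
- lid (a joint): lid angle, rad: 0 = shut, flat on the case's rim; 1.57 = upright; starts 1.65 to 1.9 (leaning back); at most 2.0. Its stiff hinge (0.9 N m of friction) keeps it wherever it is left; pushed near the front edge it needs about 5 to 8 N
- holder_a: fixed steel bush, 18 mm dia, 3 mm high, on the deck; origin on its axis at the deck's surface (30 mm above the bench), z up. It carries grinding point a: a reddish stone on a steel shank, straight cylinder head, 20 mm dia, flat top 22 mm above this origin (52 mm above the bench, 8 mm below the case's rim) when fully home, higher by the value of joint point_a when proud
- point_a (a joint): how far this point stands proud of fully home, m: 0 = its collar rests on the bush (rigid stop), up to 0.014 at the start. It slides only up and down, stiffly: about 7 N pushes it down, and it stays where it is left. Three of the five points start proud, by 7 to 14 mm
- holder_b: fixed steel bush, 18 mm dia, 3 mm high, on the deck; origin on its axis at the deck's surface (30 mm above the bench), z up. It carries grinding point b: a reddish stone on a steel shank, cup-like taper, 14 mm dia below widening to 26 mm at the top, flat top 22 mm above this origin (52 mm above the bench, 8 mm below the case's rim) when fully home, higher by the value of joint point_b when proud
- point_b (a joint): how far this point stands proud of fully home, m: 0 = its collar rests on the bush (rigid stop), up to 0.014 at the start. It slides only up and down, stiffly: about 7 N pushes it down, and it stays where it is left. Three of the five points start proud, by 7 to 14 mm
- holder_c: fixed steel bush, 18 mm dia, 3 mm high, on the deck; origin on its axis at the deck's surface (30 mm above the bench), z up. It carries grinding point c: a reddish stone on a steel shank, small wheel on a neck, 32 mm dia, 10 mm thick, flat top 22 mm above this origin (52 mm above the bench, 8 mm below the case's rim) when fully home, higher by the value of joint point_c when proud
- point_c (a joint): how far this point stands proud of fully home, m: 0 = its collar rests on the bush (rigid stop), up to 0.014 at the start. It slides only up and down, stiffly: about 7 N pushes it down, and it stays where it is left. Three of the five points start proud, by 7 to 14 mm
- holder_d: fixed steel bush, 18 mm dia, 3 mm high, on the deck; origin on its axis at the deck's surface (30 mm above the bench), z up. It carries grinding point d: a reddish stone on a steel shank, taper, 30 mm dia below narrowing to 16 mm at the top, flat top 22 mm above this origin (52 mm above the bench, 8 mm below the case's rim) when fully home, higher by the value of joint point_d when proud
- point_d (a joint): how far this point stands proud of fully home, m: 0 = its collar rests on the bush (rigid stop), up to 0.014 at the start. It slides only up and down, stiffly: about 7 N pushes it down, and it stays where it is left. Three of the five points start proud, by 7 to 14 mm
- holder_e: fixed steel bush, 18 mm dia, 3 mm high, on the deck; origin on its axis at the deck's surface (30 mm above the bench), z up. It carries grinding point e: a reddish stone on a steel shank, barrel, 26 mm dia, its flat top 16 mm dia, flat top 22 mm above this origin (52 mm above the bench, 8 mm below the case's rim) when fully home, higher by the value of joint point_e when proud
- point_e (a joint): how far this point stands proud of fully home, m: 0 = its collar rests on the bush (rigid stop), up to 0.014 at the start. It slides only up and down, stiffly: about 7 N pushes it down, and it stays where it is left. Three of the five points start proud, by 7 to 14 mm
- tin: bare metal can standing beside the case's front (its -x side), towards its +y end, 66 mm dia, 70 mm high; origin under its centre
- wrench: steel wrench lying by the case's +y end, the one nearer the robot, 170 mm long; origin below its middle
- screwdriver: screwdriver lying along the case's front (its -x side), 180 mm long; origin below its middle
- disc: reddish grinding disc lying behind the open lid (the case's +x side), 100 mm dia, 18 mm thick; origin under its centre
- compound_bar: white block of polishing compound, 50 x 130 x 40 mm, off to the left; origin under its centre
- knife: kitchen knife lying off to the right, 300 mm long; origin where blade and handle meet
- brush: hand brush lying at the left, 200 mm long; origin below its middle

How it is judged:
On the way, in this order (a step that is already met when the one before it is completed fails the run):
1. with the lid open (over 1.0 rad), all five points are fully home (less than 2 mm proud) (value of joint each of point_a, point_b, point_c, point_d, point_e below 0.002 m and value of joint lid above 1 rad), for 0.2 s.
2. the lid is shut (under 0.025 rad) and pressed with at least 5 N (value of joint lid below 0.025 rad and contact force between any of the fingers, the arm and case above 5 N), for 0.2 s.
At the end, for the whole second after the job is handed in: all five points are less than 2 mm proud, the lid is shut to within 0.025 rad (about 3 mm at its front edge), and the robot has let go (value of joint each of point_a, point_b, point_c, point_d, point_e below 0.002 m and value of joint lid below 0.025 rad); the robot touches nothing.
It fails at once if a stone is pressed with more than 60 N (contact force between any of the fingers, the arm and holder_a above 60 N or contact force between any of the fingers, the arm and holder_b above 60 N or contact force between any of the fingers, the arm and holder_c above 60 N or contact force between any of the fingers, the arm and holder_d above 60 N or contact force between any of the fingers, the arm and holder_e above 60 N).
It fails at once if the lid is slammed (closing faster than 4 rad/s) (velocity of joint lid below -4 rad/s).
It fails at once if another thing on the bench is moved by more than 30 mm (distance of any of tin, wrench, screwdriver, disc, compound_bar, knife, brush from where it was at the start of the episode above 0.03 m).
It also fails if it takes over 48 s, if anything falls off the work surface, if the arm or the gripper's body presses on something with over 40 N, if the wrist force passes 120 N, or if a joint passes its speed limit or range.

## Robot

A 7-joint arm with a two-finger parallel gripper is mounted at the origin on the work surface. World frame = base frame: x ahead of the robot, y to its left, z up, the work surface at z = 0. Lengths are in m, angles in rad, forces in N, time in s.
With the tool pointing down it reaches from about 0.4 to 0.85 m from the base axis. Payload 4.5 kg.
Tool frame: the origin (TCP) lies midway between the tips of the shut fingers; the grasp point (between the pads) lies 19 mm behind it; z points along the fingers, y is the direction in which the jaws open and shut (so a half turn about z gives the same grasp; the last joint's range is limited). The gripper opens to 88 mm and grips with 3 to 60 N. Pads are 18 mm wide; open, the fingers measure 123 mm over their backs; the gripper's body (75 mm by 187 mm) begins 45 mm behind the grasp point.
Start: joints at [1.295, 0.689, -0.195, 1.565, 0.157, 0.902, -0.215], TCP at [0.191, -0.595, 0.239] pointing down, gripper open.
Joint ranges: [-3.01, 3.01], [-0.46, 2.08], [-1.47, 1.51], [0.13, 2.56], [-1, 4.14], [0.04, 2.09], [-2.66, 2.66]. Speed limits (rad/s): [2.57, 2.57, 3.14, 3.14, 3.14, 3.14, 3.14].

## Interface

Orientations are given as a unit quaternion [x, y, z, w].
In Python, from plant import get_state, snapshot, finish_job, regions_of gives the robot as it stands.
- The arm moves only by the tool send_rows, never from a script. Its argument "series" is a list of rows, each an object of numbers: "grip": the opening, from 0 (shut) to 1 (fully open); "dx", "dy", "dz": the shift along the tool's x, y, z in mm; "turn": the turn about the tool's z in rad. A call has 1 to 20 rows; each row shifts and turns the commanded pose from where the row before left it, along the tool's axes as they then stand; what a row does not reach is not made up. A row lasts 1/10 s, in which the tool goes at most 50 mm and 8.59 degrees, less where a joint would pass 70% of its speed; a pose out of reach is approached as far as the arm can. A call is refused whole if a number of a shift passes 50 or a number of a turn 0.15, either way. A call with a gripper value outside its range is refused whole. The fingers move at their own pace and stop on an object; "force" is the grip in N (left out, the last holds). Time passes only in rows, so rows that do not move let the fingers close. It gives the time, the measured TCP pose, the force and the opening at its end, in the units of the state.
- get_state(): the state, without advancing time (a new reading comes with each control period).
- snapshot(name): name is "scene" or "side" or "wrist"; returns a dict with "img" (400x640x3 uint8, red, green, blue), "depth" (400x640 float32, m along the optical axis (not along the pixel's ray), 0 where there is no reading), "fov_y" (degrees; the focal length in pixels is half the picture's height over the tangent of half this angle, whatever the lens; pixels are square), "cx", "cy" (the principal point, pixels), "R" (3x3) and "t" (3): a world point X has camera coordinates R X + t. Camera axes: x right, y down, z forward; pixel columns grow to the right and rows downward; lengths in m; the calibration is good to about 2 mm. A picture is of the moment at which its call begins.
- finish_job(): hands the job in, once; it reports no verdict.
Trained networks look in a picture, given as the dict that the camera call returned (one of the last four; its "shot" number tells which), for a name from the list of things; names that differ only in an ending like _2 or _b are one class to them, and where a whole thing is asked for, a point or a joint stands for the part that bears it (a point fixed in the world has none). Each returns a list of dicts, best first, with "score" (0 to 1); they miss things now and then, are a little off and sometimes report something else, mostly with a low value. They report only what shows in the picture. A call takes as long as a camera call.
- regions_of(picture, target): "pixels" (400x640 bool, what is visible of it) and "extent" ([left, top, right, bottom] in pixels, round what is visible of it).
The state is a dict: "clock": time; "q": joint angles; "qd": joint speeds; "joint_torque": joint torques, N m; "tool_pos": TCP position; "eef_rot": TCP orientation; "contact_force": force on the tool from outside, world axes, zero at the start; "moment": the same for the moment, N m; "opening": opening from 0.0 (shut) to 1.0 (fully open).
Only numpy, scipy, OpenCV 4.12 (cv2) and the standard library are available. Lean on these libraries where they do the work, as an engineer would, in place of code of your own. Each camera call takes 0.05 s, during which the arm holds its last target.

## Working session

There is one attempt and no reset: what is moved stays moved. The work goes in short steps, Python scripts to look and compute and a tool call to move; the robot and the scene stay as the last step left them, time stands still between calls to the robot, and variables do not carry over. Pictures are saved under pics/ and viewed, and the job is handed in when it is done.

Besides the shell and the picture viewer there is one more tool, called after "Emit:" as a command line: name --argument value ..., lists and objects as JSON in quotes. send_rows: Moves the arm, as the interface text tells. Its arguments: {"type":"object","properties":{"series":{"type":"array","items":{"type":"object","properties":{"grip":{"type":"number"},"dx":{"type":"number"},"dy":{"type":"number"},"dz":{"type":"number"},"turn":{"type":"number"}}}},"force":{"type":"number"}},"required":["series"]}

```bash
mkdir -p pics
cat > h.py <<'E'
import numpy as np,cv2
from plant import get_state,snapshot,finish_job,regions_of
def save(s,n):
    cv2.imwrite('pics/'+n+'.png',cv2.cvtColor(s['img'],cv2.COLOR_RGB2BGR))
def cloud(s):
    f=200/np.tan(np.radians(s['fov_y'])/2)
    v,u=np.mgrid[0:400,0:640]
    d=s['depth']
    P=np.stack([(u-s['cx'])*d/f,(v-s['cy'])*d/f,d],-1)
    W=(P-np.array(s['t']))@np.array(s['R'])
    W[d==0]=np.nan
    return W
E
python3 - <<'E'
from h import *
st=get_state();print(st['clock'],st['tool_pos'],st['eef_rot'],st['contact_force'])
for n in ['scene','side']:
    s=snapshot(n);save(s,n+'0');np.savez(n+'0.npz',W=cloud(s),img=s['img'],t=s['t'],R=s['R']);print(-np.array(s['R']).T@s['t'])
E
```

```text
0.0 [ 0.19028511 -0.59466773  0.23790638] [ 9.88022423e-01  1.54307617e-01 -2.17834279e-04 -8.96201733e-04] [ 0.79647384 -0.30127612 -0.48251535]
[ 1.23464455 -0.42782795  0.88173355]
[0.97456877 0.93496624 1.23025955]
```

View pics/scene0.png

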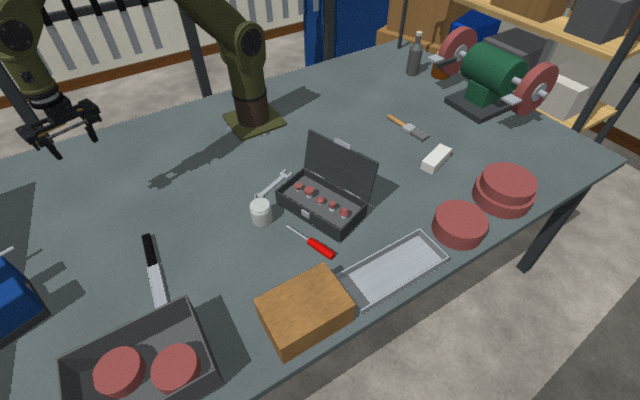

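View pics/side0.png

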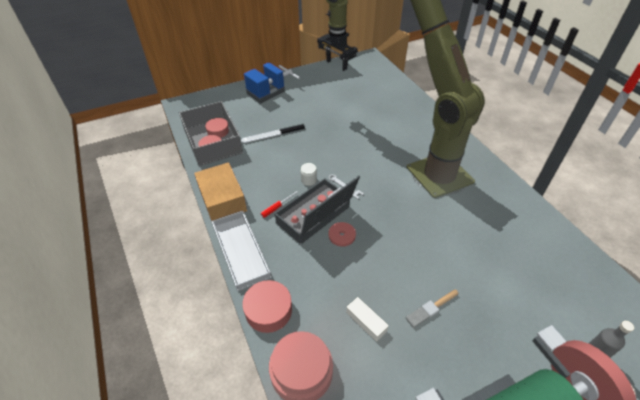

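Run:
```python
from h import *
a=np.load('scene0.npz');W=a['W'];img=a['img']
cv2.imwrite('pics/crop0.png',cv2.cvtColor(cv2.resize(img[120:250,230:400],None,fx=4.5,fy=4.5,interpolation=cv2.INTER_CUBIC),cv2.COLOR_RGB2BGR))
hsv=cv2.cvtColor(img,cv2.COLOR_RGB2HSV)
sub=np.zeros((400,640),bool);sub[170:225,285:360]=1
red=sub&((hsv[...,0]<10)|(hsv[...,0]>170))&(hsv[...,1]>90)&(W[...,2]>.03)
n,l,st,c=cv2.connectedComponentsWithStats(red.astype('u1'))
for i in range(1,n):
    if st[i,4]>8:
        p=W[l==i];print(c[i],st[i,4],p.mean(0).round(4),p[:,2].max().round(4),np.percentile(p[:,2],[50,80,90]).round(4))
# lid plane: dark points above .075
reg=np.zeros((400,640),bool);reg[125:215,290:385]=1
m=reg&(W[...,2]>.08)&(W[...,2]<.25)
p=W[m];print(m.sum(),p.min(0),p.max(0))
ctr=p.mean(0);u,s,v=np.linalg.svd(p-ctr,full_matrices=False);print(ctr,v[2],s/np.sqrt(len(p)))
r=W[regions_of(snapshot('scene'),'case')[0]['pixels']]
print(np.nanmin(r,0),np.nanmax(r,0))
m=np.zeros((400,640),bool);m[160:240,270:380]=1
m&=(abs(W[...,2]-.06)<.004)
q=W[m][:,:2];print(len(q),cv2.minAreaRect(q.astype('f4')))
np.save('rim.npy',q)
```

```text
[298.125   185.71875] 32 [ 0.4831 -0.0557  0.0515] 0.057 [0.0528 0.054  0.0547]
[308.640625 189.890625] 64 [ 0.5267 -0.0416  0.0622] 0.0665 [0.0627 0.064  0.0646]
[320.05405405 199.43243243] 37 [ 0.5713 -0.0269  0.0502] 0.0567 [0.0505 0.0528 0.0538]
[331.75757576 203.84848485] 33 [ 0.6135 -0.0111  0.0598] 0.0663 [0.0618 0.0633 0.0643]
[343.82352941 211.84313725] 51 [0.6589 0.0023 0.0588] 0.0691 [0.059  0.0648 0.0655]
2660 [0.4086064  0.00313365 0.08007741] [0.66528327 0.11827202 0.21115071]
[0.54372767 0.062521   0.14362454] [ 0.32494197 -0.91672643  0.23243357] [0.07459233 0.03683933 0.00174976]
[ 0.2824891  -0.13448102 -0.00184205] [0.71291919 0.24294083 0.21115071]
627 ((0.5764317512512207, -0.05150456726551056), (0.26273924112319946, 0.20586948096752167), 20.355335235595703)
```

View pics/crop0.png

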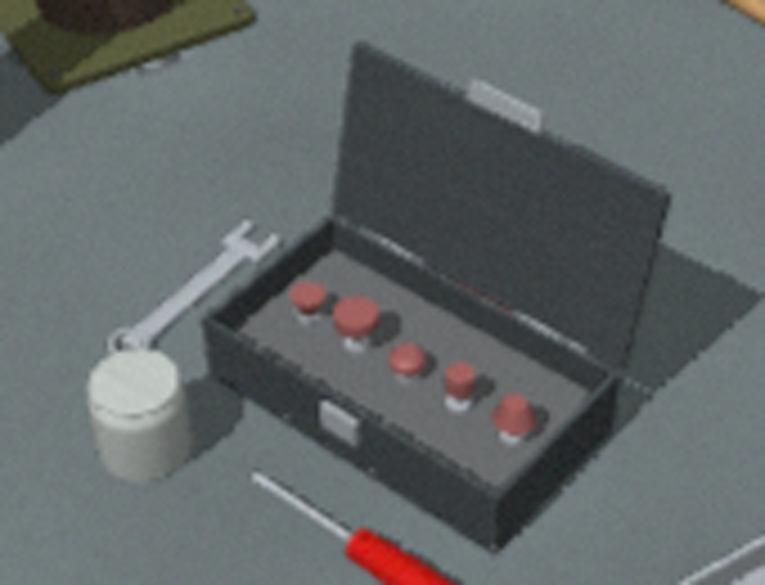

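Run:
```python
from h import *
from scipy.optimize import least_squares
a=np.load('scene0.npz');W=a['W'];img=a['img']
m=np.zeros((400,640),bool);m[160:250,265:385]=1
z=W[...,2]
m&=(z>.054)&(z<.064)
hsv=cv2.cvtColor(img,cv2.COLOR_RGB2HSV)
m&=~((hsv[...,1]>90)&((hsv[...,0]<10)|(hsv[...,0]>170)))
q=W[m][:,:2]
def loc(p,q):
    c,s=np.cos(p[2]),np.sin(p[2]);ex=np.array([-s,c]);ey=np.array([-c,-s])
    d=q-p[:2];return np.stack([d@ex,d@ey],-1)
def sd(l):
    d=abs(l)-[.0675,.1275]
    return np.linalg.norm(np.maximum(d,0),axis=1)+np.minimum(d.max(1),0)
p=np.array([.571,-.027,np.radians(19)])
for k in range(4):
    l=loc(p,q);qq=q[abs(sd(l))<[.03,.015,.008,.007][k]]
    p=least_squares(lambda p:sd(loc(p,qq)),p,loss='soft_l1',f_scale=.002).x
    print(len(qq),p,np.degrees(p[2]),abs(sd(loc(p,qq))).mean())
np.save('pose.npy',p)
l=loc(p,qq);print([( (abs(l[:,0]-s*.0675)<.006).sum(),(abs(l[:,1]-s*.1275)<.006).sum()) for s in(1,-1)])
# stones
red=np.zeros((400,640),bool);red[170:225,285:360]=1
red&=((hsv[...,0]<10)|(hsv[...,0]>170))&(hsv[...,1]>90)&(z>.03)
n,L,st,c=cv2.connectedComponentsWithStats(red.astype('u1'))
for i in range(1,n):
    if st[i,4]>8:
        P=W[L==i];t=P[P[:,2]>P[:,2].max()-.004];print((loc(p,t[:,:2]).mean(0)*1000).round(1),t[:,2].mean())
c,s=np.cos(p[2]),np.sin(p[2])
for y in(-.092,-.046,.046):print(y,p[:2]+y*np.array([-c,-s]))
```

```text
608 [ 0.5677753  -0.0252944   0.34167213] 19.57637074479637 0.0019098979206005624
607 [ 0.56775816 -0.02530056  0.34168796] 19.57727827320653 0.0018670047650712679
605 [ 0.56775792 -0.0252999   0.34154257] 19.568947616312453 0.0018454200871129568
603 [ 0.56775795 -0.02529998  0.34155615] 19.569725723353855 0.0018261795717993035
[(np.int64(229), np.int64(93)), (np.int64(201), np.int64(103))]
[ 0.8 88.8] 0.05426928202631832
[-1.7 45.5] 0.06399557391173007
[0.2 0.8] 0.054193530512837734
[ -1.5 -45.1] 0.0636223197264147
[ -0.8 -92.8] 0.06614253146174992
-0.092 [0.65444353 0.00551576]
-0.046 [ 0.61110074 -0.00989211]
0.046 [ 0.52441516 -0.04070786]
```

Emit:
send_rows --series '[{"dx":30,"dy":-26,"grip":0},{"dx":30,"dy":-26,"grip":0},{"dx":30,"dy":-26,"grip":0},{"dx":30,"dy":-26,"grip":0},{"dx":30,"dy":-26,"grip":0},{"dx":30,"dy":-26,"grip":0},{"dx":30,"dy":-26,"grip":0},{"dx":30,"dy":-26,"grip":0},{"dx":30,"dy":-26,"grip":0},{"dx":30,"dy":-26,"grip":0},{"dx":30,"dy":-26,"grip":0},{"dx":30,"dy":-26,"grip":0},{"dx":30,"dy":-26,"grip":0},{"dx":30,"dy":-26,"grip":0},{"dx":30,"dy":-26,"grip":0},{"dx":30,"dy":-26,"grip":0}]'

```text
schema error: expected keys grip, dx, dy, dz, turn
```

Emit:
send_rows --series '[{"turn":-0.145},{"turn":-0.145},{"turn":-0.145},{"turn":-0.145},{"turn":-0.145},{"turn":-0.145},{"turn":-0.145},{"turn":-0.145},{"turn":-0.145},{"turn":-0.145},{"turn":-0.145},{"turn":0},{"turn":0}]'

```text
schema error: expected keys grip, dx, dy, dz, turn
```

All keys are needed in each row.

Emit:
send_rows --series '[{"dx":30,"dy":-26,"dz":0,"turn":0,"grip":0},{"dx":30,"dy":-26,"dz":0,"turn":0,"grip":0},{"dx":30,"dy":-26,"dz":0,"turn":0,"grip":0},{"dx":30,"dy":-26,"dz":0,"turn":0,"grip":0},{"dx":30,"dy":-26,"dz":0,"turn":0,"grip":0},{"dx":30,"dy":-26,"dz":0,"turn":0,"grip":0},{"dx":30,"dy":-26,"dz":0,"turn":0,"grip":0},{"dx":30,"dy":-26,"dz":0,"turn":0,"grip":0},{"dx":30,"dy":-26,"dz":0,"turn":0,"grip":0},{"dx":30,"dy":-26,"dz":0,"turn":0,"grip":0},{"dx":30,"dy":-26,"dz":0,"turn":0,"grip":0},{"dx":30,"dy":-26,"dz":0,"turn":0,"grip":0},{"dx":30,"dy":-26,"dz":0,"turn":0,"grip":0},{"dx":30,"dy":-26,"dz":0,"turn":0,"grip":0},{"dx":30,"dy":-26,"dz":0,"turn":0,"grip":0},{"dx":30,"dy":-26,"dz":0,"turn":0,"grip":0}]'

```text
clock: 1.8
tool_pos: [0.5215, -0.0512, 0.2387]
eef_rot: [0.988, 0.154, -0.0, 0.0]
contact_force: [1.7, -0.3, 0.2]
opening: 0.006
```

Emit:
send_rows --series '[{"dx":0,"dy":0,"dz":0,"turn":-0.145,"grip":0},{"dx":0,"dy":0,"dz":0,"turn":-0.145,"grip":0},{"dx":0,"dy":0,"dz":0,"turn":-0.145,"grip":0},{"dx":0,"dy":0,"dz":0,"turn":-0.145,"grip":0},{"dx":0,"dy":0,"dz":0,"turn":-0.145,"grip":0},{"dx":0,"dy":0,"dz":0,"turn":-0.145,"grip":0},{"dx":0,"dy":0,"dz":0,"turn":-0.145,"grip":0},{"dx":0,"dy":0,"dz":0,"turn":-0.145,"grip":0},{"dx":0,"dy":0,"dz":0,"turn":-0.145,"grip":0},{"dx":0,"dy":0,"dz":0,"turn":-0.145,"grip":0},{"dx":0,"dy":0,"dz":0,"turn":-0.145,"grip":0},{"dx":0,"dy":0,"dz":0,"turn":0,"grip":0},{"dx":0,"dy":0,"dz":0,"turn":0,"grip":0}]'

```text
clock: 3.1
tool_pos: [0.5208, -0.0529, 0.2386]
eef_rot: [0.581, 0.814, -0.0, -0.0]
contact_force: [0.4, -0.4, 0.1]
opening: 0.004
```

```bash
cat >> h.py <<'E'
p=np.load('pose.npy');_c,_s=np.cos(p[2]),np.sin(p[2])
EX=np.array([-_s,_c,0]);EY=np.array([-_c,-_s,0])
from scipy.spatial.transform import Rotation as Ro
def rep(target=None):
    st=get_state();T=np.array(st['tool_pos']);R=Ro.from_quat(st['eef_rot']).as_matrix()
    d=T-[p[0],p[1],0]
    print('t',round(st['clock'],2),'case mm',(np.array([d@EX,d@EY,T[2]])*1000).round(1),'F',np.round(st['contact_force'],1),'q',np.round(st['q'],2),'open',round(st['opening'],2))
    print('tool x in case',(R[:,0]@EX).round(3),(R[:,0]@EY).round(3),'z',R[:,2].round(3),'yaw err y vs row',np.arctan2(R[:,1]@EX,R[:,1]@EY).round(3))
    if target is not None:
        g=np.array([p[0],p[1],0])+target[0]*EX+target[1]*EY+np.array([0,0,target[2]])
        print('move mm',((R.T@(g-T))*1000).round(1))
E
python3 -c "
from h import *
rep((0,.046,.09))
s=snapshot('side');save(s,'side1');s=snapshot('wrist');save(s,'w1')"
```

```text
t 3.1 case mm [-10.2  53.5 238.6] F [ 0.4 -0.4  0.1] q [ 0.38  0.61 -0.6   1.86  0.46  0.82 -0.12] open 0.0
tool x in case 1.0 -0.011 z [-0.  0. -1.] yaw err y vs row -3.13
move mm [ 10.3   7.4 148.6]
```

View pics/side1.png

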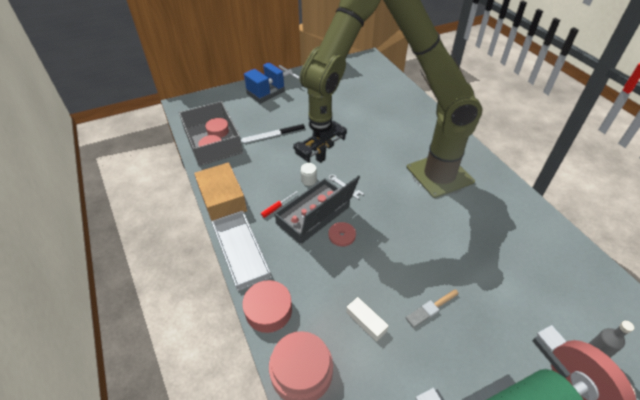

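View pics/w1.png

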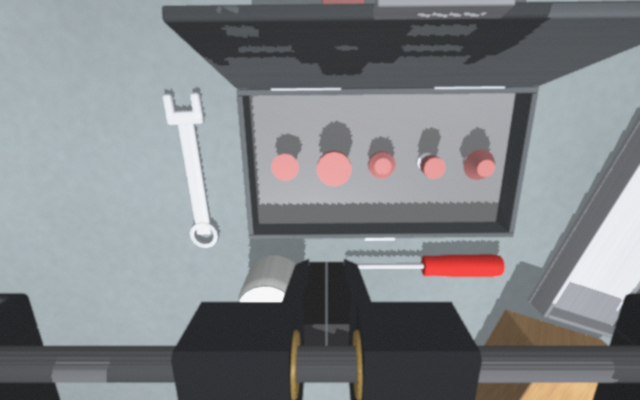

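The wrist view shows the stones at (285,167), (334,168), (381,164), (433,167) and (479,165) with the lid open behind them. I'll cross-check their positions from this view.

Run:
```python
from h import *
s=snapshot('wrist');W=cloud(s);img=s['img'];hsv=cv2.cvtColor(img,cv2.COLOR_RGB2HSV)
red=np.zeros((400,640),bool);red[110:205,250:510]=1
red&=((hsv[...,0]<10)|(hsv[...,0]>170))&(hsv[...,1]>90)&(W[...,2]>.04)
n,L,st,c=cv2.connectedComponentsWithStats(red.astype('u1'))
for i in range(1,n):
    if st[i,4]>40:
        P=W[L==i];h=np.percentile(P[:,2],95);t=P[P[:,2]>h-.003]-[p[0],p[1],0];print((np.array([t@EX,t@EY,t[:,2]]).mean(1)*1000).round(1))
rep((0,.046,.09))
```

```text
t 3.25 case mm [-10.1  53.4 238.7] F [0.  0.1 0.6] q [ 0.38  0.61 -0.6   1.86  0.46  0.82 -0.12] open 0.01
tool x in case 1.0 -0.009 z [ 0. -0. -1.] yaw err y vs row -3.132
move mm [ 10.3   7.3 148.7]
```

Run:
```python
from h import *
s=snapshot('wrist');W=cloud(s)
for u,v in [(285,167),(334,168),(381,164),(433,167),(479,165),(300,215),(245,160)]:
    w=np.nanmedian(W[v-2:v+3,u-2:u+3].reshape(-1,3),0);d=w-[p[0],p[1],0];print(s['depth'][v,u],(np.array([d@EX,d@EY,w[2]])*1000).round(1),s['img'][v,u])
```

```text
0.33735558 [ 3.3 91.4 51.5] [234 166 165]
0.32880077 [ 3.9 45.5 61.3] [235 165 165]
0.33695138 [ 5.2  1.3 51. ] [232 161 160]
0.3284838 [  4.  -45.   60.4] [231 158 157]
0.32507256 [  6.  -85.9  62.4] [221 147 147]
0.3770963 [-53.2  80.8  28.8] [112 113 114]
0.32787088 [ 11.7 126.7  59.1] [121 129 133]
```

Emit:
send_rows --series '[{"dx":12,"dy":7,"dz":0,"turn":0,"grip":0},{"dx":0,"dy":0,"dz":40,"turn":0,"grip":0},{"dx":0,"dy":0,"dz":40,"turn":0,"grip":0},{"dx":0,"dy":0,"dz":40,"turn":0,"grip":0},{"dx":0,"dy":0,"dz":35,"turn":0,"grip":0},{"dx":0,"dy":0,"dz":0,"turn":0,"grip":0},{"dx":0,"dy":0,"dz":0,"turn":0,"grip":0},{"dx":0,"dy":0,"dz":0,"turn":0,"grip":0}]'

```text
clock: 4.1
tool_pos: [0.525, -0.0384, 0.0855]
eef_rot: [0.58, 0.815, 0.001, 0.001]
contact_force: [-0.6, 0.3, 0.6]
opening: 0.006
```

```bash
python3 -c "
from h import *
rep((.0015,.046,.052))
s=snapshot('scene');save(s,'s2');cv2.imwrite('pics/s2c.png',cv2.cvtColor(cv2.resize(s['img'][100:250,230:400],None,fx=4,fy=4),cv2.COLOR_RGB2BGR))"
```

```text
t 4.1 case mm [ 2.  44.7 85.5] F [-0.6  0.3  0.6] q [ 0.22  0.83 -0.4   1.98  0.69  0.47 -0.35] open 0.01
tool x in case 1.0 -0.007 z [ 0.003  0.    -1.   ] yaw err y vs row -3.134
move mm [-0.5 -1.4 33.5]
```

View pics/s2c.png

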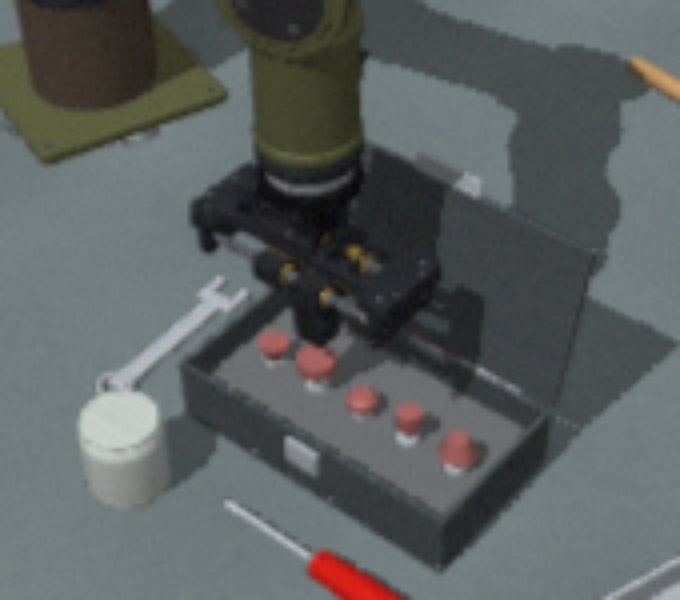

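The fingers sit right over wheel c (crop 315,360), clear of the lid and its neighbours. I'll lower slowly.

Emit:
send_rows --series '[{"dx":0,"dy":0,"dz":10,"turn":0,"grip":0},{"dx":0,"dy":0,"dz":7,"turn":0,"grip":0},{"dx":0,"dy":0,"dz":3,"turn":0,"grip":0},{"dx":0,"dy":0,"dz":3,"turn":0,"grip":0},{"dx":0,"dy":0,"dz":2,"turn":0,"grip":0},{"dx":0,"dy":0,"dz":2,"turn":0,"grip":0},{"dx":0,"dy":0,"dz":2,"turn":0,"grip":0},{"dx":0,"dy":0,"dz":0,"turn":0,"grip":0},{"dx":0,"dy":0,"dz":0,"turn":0,"grip":0}]'

```text
clock: 5.05
tool_pos: [0.5233, -0.0393, 0.0548]
eef_rot: [0.58, 0.815, -0.0, 0.0]
contact_force: [-1.3, -0.4, 4.3]
opening: 0.006
```

Emit:
send_rows --series '[{"dx":0,"dy":0,"dz":1,"turn":0,"grip":0},{"dx":0,"dy":0,"dz":1,"turn":0,"grip":0},{"dx":0,"dy":0,"dz":1,"turn":0,"grip":0},{"dx":0,"dy":0,"dz":0,"turn":0,"grip":0}]'

```text
clock: 5.45
tool_pos: [0.5233, -0.0393, 0.0524]
eef_rot: [0.58, 0.815, -0.0, 0.0]
contact_force: [-4.0, -0.5, 8.9]
opening: 0.004
```

Emit:
send_rows --series '[{"dx":0,"dy":0,"dz":1,"turn":0,"grip":0},{"dx":0,"dy":0,"dz":0,"turn":0,"grip":0}]'

```text
clock: 5.65
tool_pos: [0.5234, -0.0393, 0.0523]
eef_rot: [0.58, 0.815, -0.0, 0.001]
contact_force: [-4.2, -0.5, 20.4]
opening: 0.006
```

Emit:
send_rows --series '[{"dx":0,"dy":0,"dz":1,"turn":0,"grip":0},{"dx":0,"dy":0,"dz":0,"turn":0,"grip":0}]'

```text
clock: 5.85
tool_pos: [0.5234, -0.0393, 0.0522]
eef_rot: [0.58, 0.815, -0.0, 0.001]
contact_force: [-6.5, -0.4, 28.6]
opening: 0.002
```

Point c is home: z stopped at 0.0522 with 28 N on it. Next is a.

Emit:
send_rows --series '[{"dx":0,"dy":0,"dz":-20,"turn":0,"grip":0},{"dx":0,"dy":0,"dz":-20,"turn":0,"grip":0},{"dx":0,"dy":31,"dz":0,"turn":0,"grip":0},{"dx":0,"dy":31,"dz":0,"turn":0,"grip":0},{"dx":0,"dy":30,"dz":0,"turn":0,"grip":0},{"dx":0,"dy":0,"dz":0,"turn":0,"grip":0},{"dx":0,"dy":0,"dz":0,"turn":0,"grip":0},{"dx":0,"dy":0,"dz":0,"turn":0,"grip":0}]'

```text
clock: 6.65
tool_pos: [0.6091, -0.0096, 0.0892]
eef_rot: [0.58, 0.815, -0.001, -0.001]
contact_force: [-0.3, -0.7, 0.2]
opening: 0.008
```

```bash
python3 -c "
from h import *
rep((.0015,-.046,.052))"
```

```text
t 6.65 case mm [  0.9 -44.2  89.2] F [-0.3 -0.7  0.2] q [ 0.2   0.9  -0.47  1.72  0.61  0.67 -0.27] open 0.01
tool x in case 1.0 -0.008 z [-0.002 -0.001 -1.   ] yaw err y vs row -3.134
move mm [ 0.6  1.9 37.2]
```

Emit:
send_rows --series '[{"dx":0,"dy":2,"dz":12,"turn":0,"grip":0},{"dx":0,"dy":0,"dz":9,"turn":0,"grip":0},{"dx":0,"dy":0,"dz":3,"turn":0,"grip":0},{"dx":0,"dy":0,"dz":3,"turn":0,"grip":0},{"dx":0,"dy":0,"dz":3,"turn":0,"grip":0},{"dx":0,"dy":0,"dz":2,"turn":0,"grip":0},{"dx":0,"dy":0,"dz":2,"turn":0,"grip":0},{"dx":0,"dy":0,"dz":1,"turn":0,"grip":0},{"dx":0,"dy":0,"dz":1,"turn":0,"grip":0},{"dx":0,"dy":0,"dz":1,"turn":0,"grip":0},{"dx":0,"dy":0,"dz":0,"turn":0,"grip":0}]'

```text
clock: 7.75
tool_pos: [0.6118, -0.0084, 0.0533]
eef_rot: [0.58, 0.815, -0.001, -0.0]
contact_force: [-2.4, -1.0, 5.8]
opening: 0.004
```

Emit:
send_rows --series '[{"dx":0,"dy":0,"dz":1,"turn":0,"grip":0},{"dx":0,"dy":0,"dz":0,"turn":0,"grip":0}]'

```text
clock: 7.95
tool_pos: [0.6117, -0.0084, 0.0524]
eef_rot: [0.58, 0.815, -0.001, -0.0]
contact_force: [-3.1, -1.1, 7.9]
opening: 0.006
```

Emit:
send_rows --series '[{"dx":0,"dy":0,"dz":1,"turn":0,"grip":0},{"dx":0,"dy":0,"dz":0,"turn":0,"grip":0}]'

```text
clock: 8.15
tool_pos: [0.6118, -0.0084, 0.0524]
eef_rot: [0.58, 0.815, -0.001, 0.0]
contact_force: [-5.3, -1.2, 15.4]
opening: 0.004
```

Emit:
send_rows --series '[{"dx":0,"dy":0,"dz":1,"turn":0,"grip":0},{"dx":0,"dy":0,"dz":0,"turn":0,"grip":0}]'

```text
clock: 8.35
tool_pos: [0.6118, -0.0084, 0.0523]
eef_rot: [0.58, 0.815, -0.001, 0.0]
contact_force: [-6.8, -0.2, 21.4]
opening: 0.002
```

Emit:
send_rows --series '[{"dx":0,"dy":0,"dz":-20,"turn":0,"grip":0},{"dx":0,"dy":0,"dz":-20,"turn":0,"grip":0},{"dx":0,"dy":23,"dz":0,"turn":0,"grip":0},{"dx":0,"dy":23,"dz":0,"turn":0,"grip":0},{"dx":0,"dy":0,"dz":0,"turn":0,"grip":0},{"dx":0,"dy":0,"dz":0,"turn":0,"grip":0},{"dx":0,"dy":0,"dz":0,"turn":0,"grip":0}]'

```text
clock: 9.05
tool_pos: [0.6545, 0.0061, 0.0893]
eef_rot: [0.58, 0.815, -0.001, -0.0]
contact_force: [-1.3, -0.5, 0.6]
opening: 0.005
```

```bash
python3 -c "
from h import *
rep((.0015,-.092,.052))"
```

```text
t 9.05 case mm [  0.6 -92.2  89.3] F [-1.3 -0.5  0.6] q [ 0.17  0.95 -0.49  1.57  0.58  0.77 -0.23] open 0.01
tool x in case 1.0 -0.007 z [-0.002 -0.001 -1.   ] yaw err y vs row -3.134
move mm [ 1.  -0.1 37.3]
```

Point a is home too. Now d.

Emit:
send_rows --series '[{"dx":0,"dy":0,"dz":10,"turn":0,"grip":0},{"dx":0,"dy":0,"dz":7,"turn":0,"grip":0},{"dx":0,"dy":0,"dz":3,"turn":0,"grip":0},{"dx":0,"dy":0,"dz":3,"turn":0,"grip":0},{"dx":0,"dy":0,"dz":3,"turn":0,"grip":0},{"dx":0,"dy":0,"dz":3,"turn":0,"grip":0},{"dx":0,"dy":0,"dz":2,"turn":0,"grip":0},{"dx":0,"dy":0,"dz":2,"turn":0,"grip":0},{"dx":0,"dy":0,"dz":2,"turn":0,"grip":0},{"dx":0,"dy":0,"dz":1,"turn":0,"grip":0},{"dx":0,"dy":0,"dz":1,"turn":0,"grip":0},{"dx":0,"dy":0,"dz":0,"turn":0,"grip":0}]'

```text
clock: 10.25
tool_pos: [0.6557, 0.0068, 0.0535]
eef_rot: [0.58, 0.815, -0.0, 0.0]
contact_force: [-2.1, -0.4, 5.5]
opening: 0.006
```

Emit:
send_rows --series '[{"dx":0,"dy":0,"dz":1,"turn":0,"grip":0},{"dx":0,"dy":0,"dz":0,"turn":0,"grip":0}]'

```text
clock: 10.45
tool_pos: [0.6557, 0.0068, 0.0526]
eef_rot: [0.58, 0.815, -0.0, 0.0]
contact_force: [-2.3, -0.7, 5.6]
opening: 0.003
```

Emit:
send_rows --series '[{"dx":0,"dy":0,"dz":1,"turn":0,"grip":0},{"dx":0,"dy":0,"dz":0,"turn":0,"grip":0}]'

```text
clock: 10.65
tool_pos: [0.6558, 0.0068, 0.0525]
eef_rot: [0.58, 0.815, -0.0, 0.0]
contact_force: [-4.1, 0.1, 12.8]
opening: 0.007
```

Emit:
send_rows --series '[{"dx":0,"dy":0,"dz":1,"turn":0,"grip":0},{"dx":0,"dy":0,"dz":0,"turn":0,"grip":0}]'

```text
clock: 10.85
tool_pos: [0.6558, 0.0068, 0.0524]
eef_rot: [0.58, 0.815, -0.0, 0.001]
contact_force: [-5.4, -0.9, 18.3]
opening: 0.004
```

Emit:
send_rows --series '[{"dx":0,"dy":0,"dz":-40,"turn":0,"grip":0},{"dx":0,"dy":0,"dz":-45,"turn":0,"grip":0},{"dx":0,"dy":0,"dz":-45,"turn":0,"grip":0},{"dx":0,"dy":-30,"dz":-40,"turn":0,"grip":0},{"dx":0,"dy":-30,"dz":-40,"turn":0,"grip":0},{"dx":0,"dy":-32,"dz":-5,"turn":0,"grip":0},{"dx":0,"dy":0,"dz":0,"turn":0,"grip":0},{"dx":0,"dy":0,"dz":0,"turn":0,"grip":0}]'

```text
clock: 11.65
tool_pos: [0.5689, -0.0238, 0.2651]
eef_rot: [0.58, 0.815, 0.0, 0.001]
contact_force: [0.6, 0.0, -0.3]
opening: 0.004
```

Run:
```python
from h import *
s=snapshot('wrist');save(s,'w3');W=cloud(s);img=s['img'].astype(int)
d=W-[p[0],p[1],0];X=d@EX;Y=d@EY
for y in(.092,.046,0,-.046,-.092):
    m=(abs(X-.003)<.012)&(abs(Y-y)<.012)&(img[...,0]-img[...,1]>35)
    print(y,m.sum(),np.nanpercentile(W[m][:,2],[50,80,95]).round(4) if m.any() else None)
s=snapshot('scene');save(s,'s3');W=cloud(s);d=W-[p[0],p[1],0];X=d@EX;Y=d@EY;img=s['img'].astype(int)
for y in(.092,.046,0,-.046,-.092):
    m=(abs(X)<.014)&(abs(Y-y)<.014)&(img[...,0]-img[...,1]>35)&(W[...,2]<.08)
    print(y,m.sum(),np.nanpercentile(W[m][:,2],[50,80,95]).round(4) if m.any() else None)
m=(X>.06)&(X<.16)&(abs(Y)<.12)&(W[...,2]>.08)&(W[...,2]<.23)&(img.sum(2)<260)
P=np.stack([X[m],W[m][:,2]],-1);k=np.polyfit(P[:,1],P[:,0],1);print(m.sum(),'lid angle',np.pi/2+np.arctan(k[0]),np.polyval(k,.06),P[:,1].max())
rep((.15,0,.265))
```

```text
0.092 448 [0.0511 0.0517 0.0524]
0.046 529 [0.0511 0.0517 0.0524]
0 442 [0.0498 0.0511 0.0519]
-0.046 311 [0.0509 0.0514 0.0521]
-0.092 470 [0.0482 0.051  0.0518]
0.092 35 [0.0525 0.0534 0.0544]
0.046 60 [0.0527 0.0538 0.055 ]
0 40 [0.051  0.0525 0.0539]
-0.046 36 [0.0511 0.0535 0.0554]
-0.092 57 [0.0468 0.0527 0.0538]
2211 lid angle 1.8052392404348916 0.07075489478177244 0.20666453508608593
t 11.75 case mm [  1.6  -2.6 264.3] F [ 0.2  0.1 -0.8] q [ 0.32  0.64 -0.61  1.69  0.43  0.95 -0.13] open 0.0
tool x in case 1.0 -0.007 z [ 0.     0.001 -1.   ] yaw err y vs row -3.134
move mm [148.4  -3.6  -0.6]
```

View pics/w3.png

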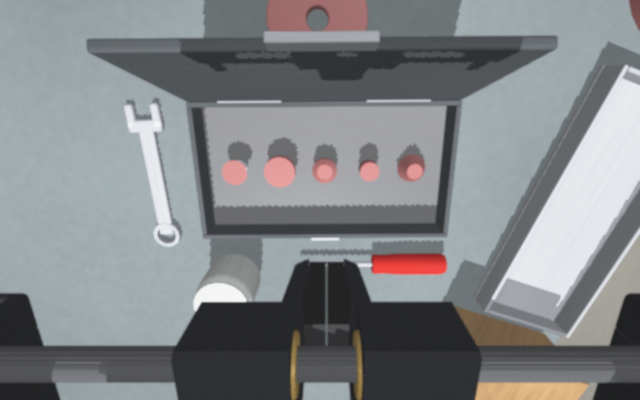

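All five tops are level at 52 mm, and the lid is at 1.805 rad. I'll cross over to behind the lid.

Emit:
send_rows --series '[{"dx":30,"dy":0,"dz":0,"turn":0,"grip":0},{"dx":30,"dy":0,"dz":0,"turn":0,"grip":0},{"dx":30,"dy":0,"dz":0,"turn":0,"grip":0},{"dx":30,"dy":0,"dz":0,"turn":0,"grip":0},{"dx":30,"dy":0,"dz":0,"turn":0,"grip":0},{"dx":0,"dy":0,"dz":0,"turn":0,"grip":0},{"dx":0,"dy":0,"dz":30,"turn":0,"grip":0},{"dx":0,"dy":0,"dz":30,"turn":0,"grip":0},{"dx":0,"dy":0,"dz":30,"turn":0,"grip":0},{"dx":0,"dy":0,"dz":5,"turn":0,"grip":0},{"dx":0,"dy":0,"dz":0,"turn":0,"grip":0},{"dx":0,"dy":0,"dz":0,"turn":0,"grip":0}]'

```text
clock: 12.95
tool_pos: [0.5207, 0.1188, 0.1705]
eef_rot: [0.58, 0.815, 0.001, 0.0]
contact_force: [0.1, 0.2, 0.5]
opening: 0.005
```

```bash
python3 -c "
from h import *
rep((.087,0,.17))
s=snapshot('scene');save(s,'s4');cv2.imwrite('pics/s4c.png',cv2.cvtColor(cv2.resize(s['img'][80:250,230:420],None,fx=3.5,fy=3.5),cv2.COLOR_RGB2BGR))"
```

```text
t 12.95 case mm [151.6  -4.  170.5] F [0.1 0.2 0.5] q [ 0.    0.71 -0.52  1.9   0.55  0.67 -0.52] open 0.0
tool x in case 1.0 -0.008 z [ 0.002  0.001 -1.   ] yaw err y vs row -3.134
move mm [-64.6  -3.5   0.5]
```

View pics/s4c.png

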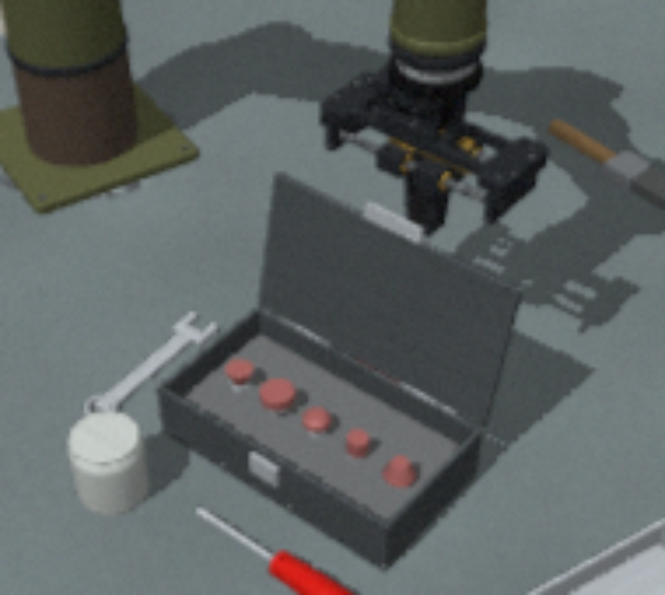

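The closed fingers are behind the lid's tab, beyond the lid top (crop 425,215). I'll push the lid to upright.

Emit:
send_rows --series '[{"dx":-12,"dy":-3,"dz":0,"turn":0,"grip":0},{"dx":-10,"dy":0,"dz":0,"turn":0,"grip":0},{"dx":-8,"dy":0,"dz":0,"turn":0,"grip":0},{"dx":-8,"dy":0,"dz":0,"turn":0,"grip":0},{"dx":-8,"dy":0,"dz":0,"turn":0,"grip":0},{"dx":-8,"dy":0,"dz":0,"turn":0,"grip":0},{"dx":-8,"dy":0,"dz":0,"turn":0,"grip":0},{"dx":0,"dy":0,"dz":0,"turn":0,"grip":0},{"dx":0,"dy":0,"dz":0,"turn":0,"grip":0}]'

```text
clock: 13.9
tool_pos: [0.5381, 0.06, 0.1705]
eef_rot: [0.58, 0.815, 0.002, 0.0]
contact_force: [-0.0, 4.1, 3.0]
opening: 0.007
```

```bash
cat >> h.py <<'E'
def lid(name='scene'):
    s=snapshot(name);W=cloud(s);d=W-[p[0],p[1],0];X=d@EX;Y=d@EY;img=s['img'].astype(int)
    m=(X>-.09)&(X<.16)&(Y>-.125)&(Y<-.05)&(W[...,2]>.075)&(W[...,2]<.21)&(img.sum(2)<300)
    P=np.stack([X[m],W[m][:,2]],-1)
    if len(P)>30:
        a=np.arctan2(P[:,1]-.06,.07-P[:,0]);print('lid n',m.sum(),'angle',np.median(a).round(3),np.percentile(a,[10,90]).round(2))
    return s
E
python3 -c "
from h import *
rep((.087,0,.17));s=lid()"
```

```text
t 13.9 case mm [ 90.3  -0.6 170.5] F [-0.   4.1  3. ] q [ 0.12  0.72 -0.53  1.88  0.55  0.69 -0.4 ] open 0.01
tool x in case 1.0 -0.007 z [ 0.002  0.003 -1.   ] yaw err y vs row -3.135
move mm [-3.3 -0.6  0.5]
lid n 720 angle 1.586 [1.57 1.62]
```

Emit:
send_rows --series '[{"dx":-11,"dy":0,"dz":0,"turn":0,"grip":0},{"dx":-11,"dy":0,"dz":0,"turn":0,"grip":0},{"dx":-11,"dy":0,"dz":2,"turn":0,"grip":0},{"dx":-11,"dy":0,"dz":2,"turn":0,"grip":0},{"dx":-10,"dy":0,"dz":4,"turn":0,"grip":0},{"dx":-10,"dy":0,"dz":4,"turn":0,"grip":0},{"dx":-9,"dy":0,"dz":6,"turn":0,"grip":0},{"dx":-9,"dy":0,"dz":6,"turn":0,"grip":0},{"dx":0,"dy":0,"dz":0,"turn":0,"grip":0}]'

```text
clock: 14.85
tool_pos: [0.5644, -0.018, 0.145]
eef_rot: [0.58, 0.815, 0.001, -0.001]
contact_force: [0.8, 3.3, 1.1]
opening: 0.007
```

```bash
python3 -c "
from h import *
rep((-.008,0,.130));s=lid()"
```

```text
t 14.85 case mm [  8.    0.8 145. ] F [0.8 3.3 1.1] q [ 0.26  0.78 -0.53  1.83  0.59  0.69 -0.27] open 0.01
tool x in case 1.0 -0.008 z [-0.     0.002 -1.   ] yaw err y vs row -3.134
move mm [-16.    0.9  15. ]
lid n 173 angle 0.865 [0.81 1.03]
```

Emit:
send_rows --series '[{"dx":-8,"dy":0,"dz":8,"turn":0,"grip":0},{"dx":-8,"dy":0,"dz":8,"turn":0,"grip":0},{"dx":-6,"dy":0,"dz":9,"turn":0,"grip":0},{"dx":-6,"dy":0,"dz":9,"turn":0,"grip":0},{"dx":-4,"dy":0,"dz":10,"turn":0,"grip":0},{"dx":-4,"dy":0,"dz":10,"turn":0,"grip":0},{"dx":-1,"dy":0,"dz":6,"turn":0,"grip":0},{"dx":-1,"dy":0,"dz":5,"turn":0,"grip":0},{"dx":0,"dy":0,"dz":0,"turn":0,"grip":0}]'

```text
clock: 15.8
tool_pos: [0.5765, -0.0548, 0.0804]
eef_rot: [0.58, 0.815, -0.0, -0.0]
contact_force: [0.1, 0.1, 1.1]
opening: 0.003
```

```bash
python3 -c "
from h import *
rep((-.032,0,.068))"
```

```text
t 15.8 case mm [-30.7   1.7  80.4] F [0.1 0.1 1.1] q [ 0.28  0.89 -0.46  1.81  0.67  0.6  -0.27] open 0.0
tool x in case 1.0 -0.007 z [-0. -0. -1.] yaw err y vs row -3.135
move mm [-1.3  1.7 12.4]
```

Emit:
send_rows --series '[{"dx":0,"dy":0,"dz":4,"turn":0,"grip":0},{"dx":0,"dy":0,"dz":4,"turn":0,"grip":0},{"dx":0,"dy":0,"dz":2,"turn":0,"grip":0},{"dx":0,"dy":0,"dz":2,"turn":0,"grip":0},{"dx":0,"dy":0,"dz":1,"turn":0,"grip":0},{"dx":0,"dy":0,"dz":0,"turn":0,"grip":0}]'

```text
clock: 16.4
tool_pos: [0.577, -0.0565, 0.0685]
eef_rot: [0.58, 0.814, -0.001, 0.001]
contact_force: [-0.2, 0.9, 7.5]
opening: 0.006
```

Emit:
send_rows --series '[{"dx":0,"dy":0,"dz":1,"turn":0,"grip":0},{"dx":0,"dy":0,"dz":0,"turn":0,"grip":0}]'

```text
clock: 16.6
tool_pos: [0.577, -0.0565, 0.0684]
eef_rot: [0.58, 0.814, -0.001, 0.001]
contact_force: [-2.3, -0.6, 15.2]
opening: 0.002
```

Emit:
send_rows --series '[{"dx":0,"dy":0,"dz":1,"turn":0,"grip":0},{"dx":0,"dy":0,"dz":0,"turn":0,"grip":0}]'

```text
clock: 16.8
tool_pos: [0.577, -0.0564, 0.0683]
eef_rot: [0.58, 0.814, -0.001, 0.002]
contact_force: [-4.7, 0.2, 22.7]
opening: 0.005
```

Emit:
send_rows --series '[{"dx":0,"dy":0,"dz":1,"turn":0,"grip":0},{"dx":0,"dy":0,"dz":0,"turn":0,"grip":0}]'

```text
clock: 17.0
tool_pos: [0.577, -0.0564, 0.0683]
eef_rot: [0.58, 0.814, -0.001, 0.002]
contact_force: [-6.8, -0.7, 30.3]
opening: 0.009
```

Shut, and pressed with 30 N. I'll hold for a moment, then let go.

Emit:
send_rows --series '[{"dx":0,"dy":0,"dz":0,"turn":0,"grip":0},{"dx":0,"dy":0,"dz":0,"turn":0,"grip":0},{"dx":0,"dy":0,"dz":0,"turn":0,"grip":0},{"dx":0,"dy":0,"dz":-20,"turn":0,"grip":0},{"dx":0,"dy":0,"dz":-40,"turn":0,"grip":0},{"dx":0,"dy":0,"dz":-40,"turn":0,"grip":0},{"dx":0,"dy":0,"dz":-40,"turn":0,"grip":0},{"dx":0,"dy":0,"dz":-30,"turn":0,"grip":0},{"dx":0,"dy":0,"dz":0,"turn":0,"grip":0},{"dx":0,"dy":0,"dz":0,"turn":0,"grip":0},{"dx":0,"dy":0,"dz":0,"turn":0,"grip":0}]'

```text
clock: 18.1
tool_pos: [0.5753, -0.0559, 0.2331]
eef_rot: [0.58, 0.815, -0.002, -0.001]
contact_force: [-0.3, -0.2, -0.8]
opening: 0.004
```

Run:
```python
from h import *
rep()
s=snapshot('scene');save(s,'s6');W=cloud(s);d=W-[p[0],p[1],0];X=d@EX;Y=d@EY
m=(abs(X)<.06)&(abs(Y)<.12)&(W[...,2]>.04)&(W[...,2]<.12)
k=np.polyfit(X[m],W[m][:,2],1);print('lid slope',k,m.sum())
```

```text
t 18.1 case mm [-31.3   3.2 233.1] F [-0.3 -0.2 -0.8] q [ 0.37  0.69 -0.61  1.7   0.48  0.91 -0.11] open 0.0
tool x in case 1.0 -0.008 z [-0.003 -0.002 -1.   ] yaw err y vs row -3.133
lid slope [0.00099192 0.06901581] 2190
```

View pics/s6.png

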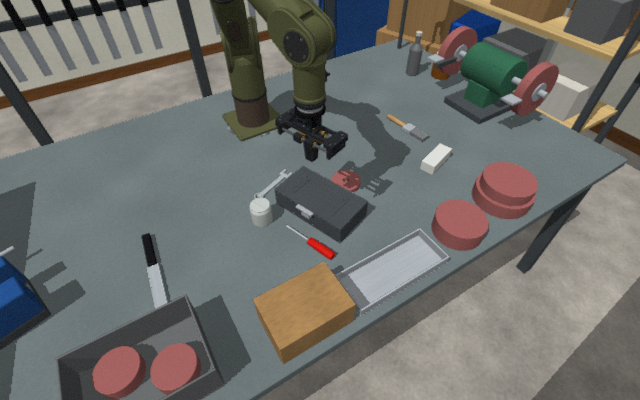

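The lid is flat and shut (around 320,200), the arm is clear of it, and the other things are where they were.

```bash
python3 -c "
from h import *
print(finish_job())"
```

```text
the job is handed in; nothing more can be done
None
```

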